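# Raise the vee-headed stock rest past upright

### The job

Round tube is about to be laid across the bench. Swing up the yellow folding stock rest, the one with the V-notch head, past upright until it leans back against its stop and stands there by itself, then let go of it. Leave the blue roller rest folded down.

Things in the scene. Friction and masses are not known exactly. Their poses are not given: they have to be found in the camera images.
- vee_rest (a joint): hinge of the yellow rest, rad. 0: folded, arm level on a rubber buffer; 1.57: upright (balance point); 1.83: leaning 15 degrees beyond upright against its stop. Gravity (arm 0.3 to 0.6 kg; 2 to 4 N at the head lifts it) and slight friction alone act: short of upright it falls back, beyond upright it falls on to the stop and stays
- vee_rest_head (a point): centre of the yellow head block, the place to grip: 40 mm wide along the hinge axis, 30 mm along the arm, 22 mm thick; 145 mm from the hinge axis; folded, 47 mm above the bench, nothing under it. Two steel V prongs reach 35 mm past this centre, within the block's width; the arm is 26 mm wide, 12 thick. Axes turn with the arm: -x from hinge to head, y the hinge axis, z up when folded
- vee_rest_hinge (a point): point on the yellow rest's hinge axis, mid-width, 47 mm above the bench, on its bolted-down base (plate 135 x 70 mm, cheeks up to 84 mm high, 44 mm over their outsides, within 31 mm of the hinge). y is the hinge axis (level), z up, -x the level direction in which the folded arm points; the arm swings up and over towards +x
- roller_rest (a joint): hinge of the blue rest, in rad, same build but with a black roller between its prongs; it stands beside the yellow one, to either side. 0: folded flat; leave it there
Things that resemble listed ones, but are neither listed nor needed, are in the scene too. What is shaped like the part that bears vee_rest but green or pink is not meant. What is shaped like the part that bears roller_rest but green is not meant.

How it is judged (in metres and radians):
At the end, for the whole second after the job is handed in: The yellow rest stands by itself, still, leaning beyond upright against its stop (hinge above 1.74 rad, that is within about 5 degrees of the stop), and the blue rest is folded (hinge below 0.15 rad) (value of joint vee_rest above 1.74 rad and velocity of joint vee_rest between -0.1 and 0.1 rad/s and value of joint roller_rest below 0.15 rad); the robot touches nothing.
It fails at once if the blue rest is swung up (hinge above 0.3 rad) (value of joint roller_rest above 0.3 rad).
It also fails if it takes over 34 s, if anything falls off the work surface, if the arm or the gripper's body presses on something with over 40 N, if the wrist force passes 120 N, or if a joint passes its speed limit or range.

### The arm

A 7-joint arm with a two-finger parallel gripper is mounted at the origin on the work surface. World frame = base frame: x ahead of the robot, y to its left, z up, the work surface at z = 0. Lengths are in m, angles in degrees, forces in N, time in s.
With the tool pointing down it reaches from about 0.425 to 0.875 m from the base axis. Payload 4.7 kg.
Tool frame: the origin (TCP) lies between the finger pads; the fingertips stand env.finger_overhang ahead of it and the grasp point (between the pads) lies 5 mm behind it (env.finger_overhang is the distance from the TCP to the fingertips, in m); z points along the fingers, y is the line along which they close (so a half turn about z gives the same grasp; the last joint's range is limited). The gripper opens to 87 mm and grips with 3 to 60 N. Pads are 19 mm wide; open, the fingers measure 117 mm over their backs; the gripper's body (75 mm by 190 mm) begins 51 mm behind the grasp point.
Start: joints at [68.474, 18.392, -4.016, 83.108, 1.295, 78.541, -3.26], TCP at [0.247, -0.601, 0.237] pointing down, gripper open.
Joint ranges: [-163.93, 163.93], [-17.29, 119.83], [-79.2, 71.16], [3.27, 140.29], [-89.18, 269.18], [5.43, 117.66], [-154.24, 154.24]. Speed limits (degrees/s): [147.25, 147.25, 180, 180, 180, 180, 180].

### API

Orientations are given as [roll, pitch, yaw] about the fixed x, y, z axes, in that order (R = Rz(yaw) Ry(pitch) Rx(roll)).
In Python, from cell import telemetry, eyes, env, models gives the robot as it stands. The module is installed in compiled form; this text tells all that it offers.
- The arm moves only by the tool drive_tool, never from a script. Its arguments are lists of equal length, an entry for each row: "angular": the turn, a rotation vector about the tool's x, y, z in rad, a list of three; "delta_pos": the shift along the tool's x, y, z in cm, a list of three; "gripper": the finger opening in cm, from 0 to 8.7. A call has 1 to 20 rows; each row shifts and turns the commanded pose from where the row before left it, along the tool's axes as they then stand; what a row does not reach is not made up. A row lasts 1/10 s, in which the tool goes at most 50 mm and 8.59 degrees, less where a joint would pass 70% of its speed; a pose out of reach is approached as far as the arm can. A call with a gripper value outside its range is refused whole. The fingers move at their own pace and stop on an object; "squeeze" is the grip in N (left out, the last holds). Time passes only in rows, so rows that do not move let the fingers close. It gives the time, the measured TCP pose, the force, the opening and the grip force at its end, in the units of the state.
- telemetry.get_obs(): the state, without advancing time (a new reading comes with each control period).
- eyes.read_camera(name): name is "scene" or "top"; returns a dict with "pixels" (420x560x3 uint8, red, green, blue), "mtx" (3x3 intrinsics, pixels), "D" ([k1, k2, p1, p2, k3] as OpenCV has them; the pictures are not rectified), "origin" and "orientation" of the camera in the world. Camera axes: x right, y down, z forward; pixel columns grow to the right and rows downward; lengths in m; the calibration is good to about 2 mm. A picture is of the moment at which its call begins. There is no depth.
- env.sign_off(): hands the job in; it is judged then, once.
Trained networks look in a picture, given as the dict that the camera call returned (one of the last four; its "shot" number tells which), for a name from the list of things; names that differ only in an ending like _2 or _b are one class to them, and where a whole thing is asked for, a point or a joint stands for the part that bears it (a point fixed in the world has none). Each returns a list of dicts, best first, with "p" (0 to 1); they miss things now and then, are a little off and sometimes report something else, mostly with a low value. They report only what shows in the picture. A call takes as long as a camera call. They do not tell look-alikes from the thing itself.
- models.search_frame(picture, target): "centre" ([column, row] in pixels, amid what is visible of it).
- models.cut_out(picture, target): "pixels" (420x560 bool, what is visible of it) and "centre" ([column, row] in pixels, amid what is visible of it).
The state is a dict: "time_s": time; "qpos": joint angles; "joint_velocities": joint speeds; "effort": joint torques, N m; "tool_pos": TCP position; "tool_rot": TCP orientation; "force": force on the tool from outside, world axes, zero at the start; "wrist_torque": the same for the moment, N m; "grip_width": finger opening in m; "grasp_force": force on a finger pad.
Only numpy, scipy, OpenCV 4.12 (cv2) and the standard library are available. Lean on these libraries where they do the work, as an engineer would, in place of code of your own. Each camera call takes 0.05 s, during which the arm holds its last target. There are 200 camera calls.

## Working session

There is one attempt and no reset: what is moved stays moved. The work goes in short steps, Python scripts to look and compute and a tool call to move; the robot and the scene stay as the last step left them, time stands still between calls to the robot, and variables do not carry over. Pictures are saved under pics/ and viewed, at most 10 in all, crops included, and the job is handed in when it is done.

Besides the shell and the picture viewer there is one more tool, called as name(argument=value, ...), one argument or row to a line, values as JSON. drive_tool: Moves the arm, as the interface text tells. Its arguments: {"type":"object","properties":{"angular":{"type":"array","items":{"type":"array","items":{"type":"number"}}},"delta_pos":{"type":"array","items":{"type":"array","items":{"type":"number"}}},"gripper":{"type":"array","items":{"type":"number"}},"squeeze":{"type":"number"}},"required":["angular","delta_pos","gripper"]}

```bash
mkdir -p pics
python3 - <<'E'
from cell import telemetry, eyes, env, models
import cv2
o=telemetry.get_obs();print(o['time_s'],o['tool_pos'],o['tool_rot'],env.finger_overhang)
for n in("scene","top"):
    p=eyes.read_camera(n);cv2.imwrite(f"pics/{n}0.png",p["pixels"][:,:,::-1])
    print(n,p["origin"],p["orientation"],p["mtx"],p["D"])
    for t in("vee_rest","roller_rest","vee_rest_head","vee_rest_hinge"):
        print(t,[(r["p"],r["centre"]) for r in models.search_frame(p,t)])
print(telemetry.get_obs()['time_s'])
E
```

```text
0.0 [ 0.24674346 -0.60079113  0.23548093] [-1.79893787e+02  5.82636654e-03  2.23311948e+01] 0.014
scene [ 0.95070638 -0.58136223  0.50050416] [-122.36861499    1.40113692   25.6666142 ] [[379.9243161    0.         278.47000158]
 [  0.         379.9243161  215.21671982]
 [  0.           0.           1.        ]] [0.02690616 0.         0.         0.         0.        ]
vee_rest [(0.7, [150.4, 271.6]), (0.65, [154.1, 208.0]), (0.65, [186.8, 397.4])]
roller_rest [(0.65, [359.7, 171.0]), (0.57, [248.3, 185.5]), (0.18, [152.2, 272.2])]
vee_rest_head [(0.98, [184.5, 397.0]), (0.76, [153.8, 267.4]), (0.59, [152.1, 206.9])]
vee_rest_hinge [(0.84, [184.5, 219.1]), (0.74, [199.1, 280.3]), (0.73, [221.4, 396.0])]
top [ 0.49420487 -0.02312531  1.22373539] [-171.7373854     0.84643613  -89.79637412] [[463.63517677   0.         271.86492535]
 [  0.         463.63517677 213.82842648]
 [  0.           0.           1.        ]] [-0.00774962  0.          0.          0.          0.        ]
vee_rest [(0.93, [279.5, 332.4]), (0.79, [415.3, 192.5]), (0.59, [349.8, 265.2])]
roller_rest [(0.79, [203.3, 269.7]), (0.6, [141.5, 187.7])]
vee_rest_head [(0.85, [280.5, 329.7]), (0.59, [345.1, 269.6]), (0.57, [416.7, 192.0])]
vee_rest_hinge [(0.93, [408.1, 174.4]), (0.65, [278.8, 311.4])]
0.5
```

View pics/scene0.png

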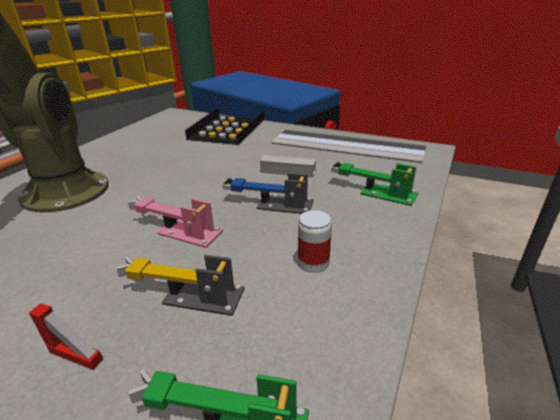

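View pics/top0.png

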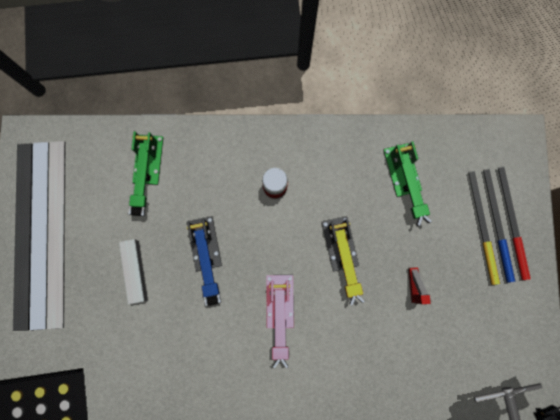

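Top view: the yellow V rest has its head at about (353,290) and hinge at about (338,226). Possible confusions are pink (280,320), green V (410,185), green roller (142,175) and blue roller (205,265). In the scene view, yellow is head (137,269) and hinge (216,280). I choose yellow, and will measure it and check a crop.

```bash
cat > h.py <<'E'
import numpy as np, cv2
from scipy.spatial.transform import Rotation as R
def ray(p,px):
    u=cv2.undistortPoints(np.array([[px]],float),p["mtx"],np.array(p["D"]))[0,0]
    return np.array(p["origin"]),R.from_euler("xyz",p["orientation"],degrees=True).apply([*u,1])
def onz(p,px,z):
    o,d=ray(p,px);return o+d*(z-o[2])/d[2]
def proj(p,X):
    r=R.from_euler("xyz",p["orientation"],degrees=True).inv()
    return cv2.projectPoints(np.array(X,float).reshape(-1,1,3),r.as_rotvec(),-r.apply(p["origin"]),p["mtx"],np.array(p["D"]))[0][:,0]
def yellow(p,box):
    h=cv2.cvtColor(p["pixels"],cv2.COLOR_RGB2HSV);m=cv2.inRange(h,(18,120,70),(35,255,255))
    k=np.zeros_like(m);x0,y0,x1,y1=box;k[y0:y1,x0:x1]=m[y0:y1,x0:x1];return k
E
python3 - <<'E'
from h import *
from cell import eyes
p=eyes.read_camera("top");k=yellow(p,(320,205,375,310))
c=np.argwhere(k)[:,::-1]
r=cv2.minAreaRect(c.astype(np.float32));print(r,len(c))
pts=np.array([onz(p,q,.056)[:2] for q in c])
vx,vy,x0,y0=cv2.fitLine(pts.astype(np.float32),cv2.DIST_HUBER,0,.01,.01).ravel()
d=np.array([vx,vy]);d*=-np.sign(d[0]);s=(pts-[x0,y0])@d;t=(pts-[x0,y0])@[-d[1],d[0]]
print("dir",d,np.degrees(np.arctan2(d[1],d[0])),"range",s.min(),s.max())
hd=s>s.max()-.028;print("head width",np.ptp(t[hd]),"t mid",(t[hd].max()+t[hd].min())/2, "arm t",np.median(t[~hd]))
head=pts[hd].min(0)*.5+pts[hd].max(0)*.5;end=np.array([x0,y0])+d*s.max()
H=end-d*.015;print("head",H,head,"hinge",H-d*.145)
q=eyes.read_camera("scene");G=H-d*.145
pq=proj(q,[[*H,.047],[*G,.047]]);pt=proj(p,[[*H,.047],[*G,.047]]);print(pq,pt)
def crop(im,b,P):
    im=im[:,:,::-1].copy();im=cv2.resize(im[b[1]:b[3],b[0]:b[2]],(400,400))
    for a in P: cv2.drawMarker(im,tuple(int(v) for v in (a-b[:2])*400/(b[2]-b[0])),(255,0,255),0,14)
    return im
cv2.imwrite("pics/c1.png",np.hstack([crop(p["pixels"],(290,205,400,315),pt),crop(q["pixels"],(110,210,260,360),pq)]))
E
```

```text
((346.36859130859375, 260.0323181152344), (74.0083999633789, 16.492300033569336), 76.18497467041016) 840
dir [-0.97950387 -0.20142537] -168.37967 range -0.09909226156274109 0.08550804959085317
head width 0.04016634966167237 t mid 0.0008352062935065296 arm t -4.058538319632031e-05
head [ 0.47245268 -0.20775386] [ 0.47188617 -0.20847771] hinge [ 0.61448074 -0.17854718]
[[138.94695834 267.82323652]
 [212.1667327  279.1438052 ]] [[352.6369499  290.18458904]
 [339.94979352 233.59176482]]
```

View pics/c1.png

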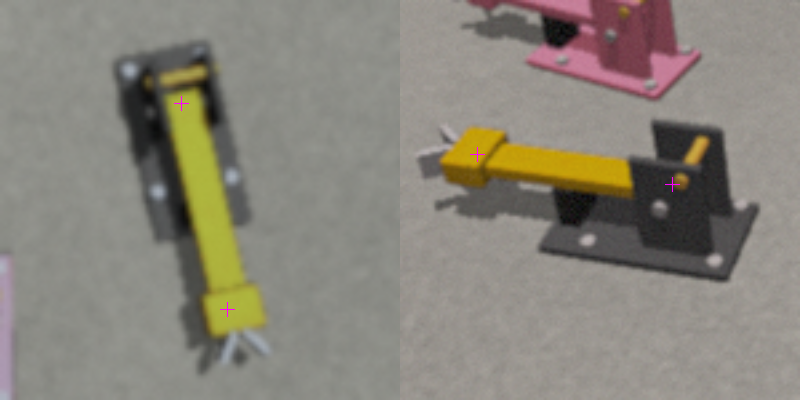

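The crop confirms the yellow V head with dark cheeks. The markers sit on the head and hinge, with the head about 2 px right of its marker, so I use head (0.472,-0.209) and axis yaw of about 13°. That gives reach 0.52 m, width 40 mm and head height 47 mm, all consistent with the description. Next is the approach.

drive_tool(
  angular=[
    [0,0,0.0815],
    [0,0,0.0815],
    [0,0,0],
    [0,0,0],
    [0,0,0],
    [0,0,0],
    [0,0,0],
    [0,0,0],
    [0,0,0],
    [0,0,0],
    [0,0,0],
    [0,0,0],
    [0,0,0],
    [0,0,0],
    [0,0,0],
    [0,0,0],
  ],
  delta_pos=[
    [0,0,0],
    [0,0,0],
    [2.56,-2.76,0],
    [2.56,-2.76,0],
    [2.56,-2.76,0],
    [2.56,-2.76,0],
    [2.56,-2.76,0],
    [2.56,-2.76,0],
    [2.56,-2.76,0],
    [2.56,-2.76,0],
    [2.56,-2.76,2],
    [2.56,-2.76,2],
    [2.56,-2.76,2],
    [2.56,-2.76,2],
    [0,0,2],
    [0,0,0],
  ],
  gripper=[8.7,8.7,8.7,8.7,8.7,8.7,8.7,8.7,8.7,8.7,8.7,8.7,8.7,8.7,8.7,8.7],
  squeeze=12,
)

```text
time_s: 2.2
tool_pos: [0.4704, -0.2076, 0.1341]
tool_rot: [-179.8, 0.2, 13.2]
force: [-1.3, -1.3, 0.6]
grip_width: 0.0868
grasp_force: 0.0
```

Run:
```python
from h import *
from cell import eyes,telemetry
o=telemetry.get_obs();print(o['time_s'],o['tool_pos'],o['tool_rot'])
q=eyes.read_camera("scene");p=eyes.read_camera("top")
T=o['tool_pos'];P=[[.472,-.209,.047],[.613,-.176,.047],T]
out=[]
for c,b in((p,(260,180,420,340)),(q,(60,160,260,360))):
    im=cv2.resize(c["pixels"][b[1]:b[3],b[0]:b[2],::-1].copy(),(400,400))
    for a in proj(c,P): cv2.drawMarker(im,tuple(int(v) for v in (a-b[:2])*400/(b[2]-b[0])),(255,0,255),0,14)
    out.append(im)
cv2.imwrite("pics/c2.png",np.hstack(out))
```

```text
2.2 [ 0.47042541 -0.20759214  0.13411374] [-179.82379751    0.22973784   13.16013544]
```

View pics/c2.png

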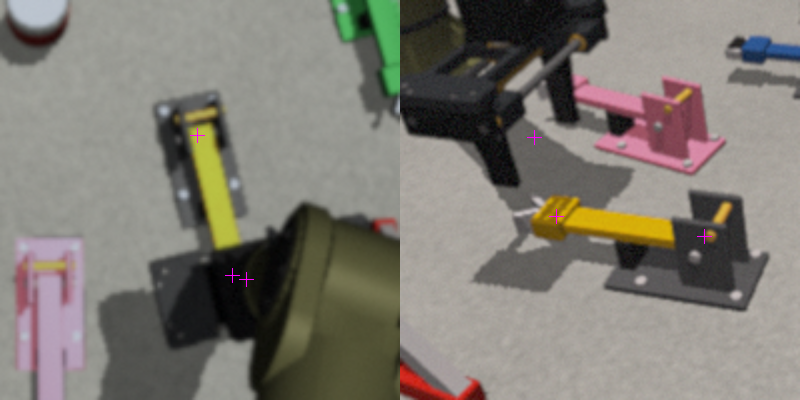

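The gripper straddles the head, with the TCP marker at crop (535,137) between the fingers and directly above the head at (557,216). Descend and close.

drive_tool(
  angular=[
    [0,0,0],
    [0,0,0],
    [0,0,0],
    [0,0,0],
    [0,0,0],
    [0,0,0],
    [0,0,0],
    [0,0,0],
    [0,0,0],
    [0,0,0],
    [0,0,0],
    [0,0,0],
    [0,0,0],
    [0,0,0],
  ],
  delta_pos=[
    [0.1,0.1,2],
    [0,0,2],
    [0,0,2],
    [0,0,2],
    [0,0,1.2],
    [0,0,0],
    [0,0,0],
    [0,0,0],
    [0,0,0],
    [0,0,0],
    [0,0,0],
    [0,0,0],
    [0,0,0],
    [0,0,0],
  ],
  gripper=[8.7,8.7,8.7,8.7,8.7,8.7,3,3,3,3,3,3,3,3],
  squeeze=12,
)

```text
time_s: 3.7
tool_pos: [0.4731, -0.2104, 0.0446]
tool_rot: [180.0, -0.0, 13.0]
force: [-0.2, -1.0, 0.5]
grip_width: 0.0399
grasp_force: 12.0
```

Gripped at 39.9 mm, which is the head's width. Swing to 45° first.

drive_tool(
  angular=[
    [0,0,0],
    [0,0,0],
    [0,0,0],
    [0,0,0],
    [0,0,0],
    [0,0,0],
    [0,0,0],
    [0,0,0],
    [0,0,0],
    [0,0,0],
  ],
  delta_pos=[
    [0.06,0,-1.26],
    [0.17,0,-1.25],
    [0.27,0,-1.24],
    [0.38,0,-1.21],
    [0.48,0,-1.17],
    [0.58,0,-1.12],
    [0.68,0,-1.07],
    [0.77,0,-1.0],
    [0.85,0,-0.93],
    [0,0,0],
  ],
  gripper=[3,3,3,3,3,3,3,3,3,3],
)

```text
time_s: 4.7
tool_pos: [0.5159, -0.2008, 0.1494]
tool_rot: [179.9, -0.1, 13.0]
force: [-5.1, -2.4, 3.1]
grip_width: 0.04
grasp_force: 12.0
```

Run:
```python
import cv2
from cell import eyes
q=eyes.read_camera("scene");cv2.imwrite("pics/c3.png",cv2.resize(q["pixels"][110:340,60:290,::-1].copy(),(450,450)))
```

```text
(no output)
```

View pics/c3.png

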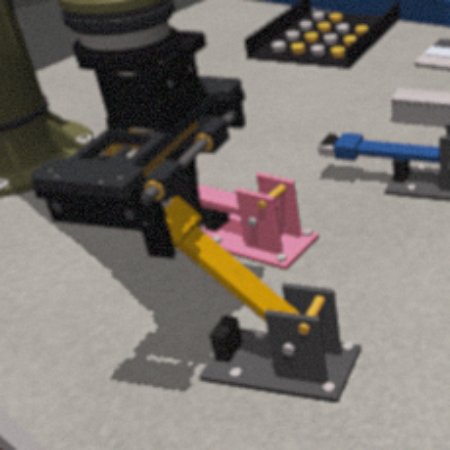

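The head at crop (180,215) is still held and the arm stands at about 45°. Continue to about 100°.

drive_tool(
  angular=[
    [0,0,0],
    [0,0,0],
    [0,0,0],
    [0,0,0],
    [0,0,0],
    [0,0,0],
    [0,0,0],
    [0,0,0],
    [0,0,0],
    [0,0,0],
    [0,0,0],
    [0,0,0],
  ],
  delta_pos=[
    [0.93,0,-0.85],
    [1.0,0,-0.77],
    [1.07,0,-0.68],
    [1.12,0,-0.58],
    [1.17,0,-0.48],
    [1.21,0,-0.38],
    [1.24,0,-0.27],
    [1.25,0,-0.17],
    [1.26,0,-0.06],
    [1.26,0,0.06],
    [1.25,0,0.17],
    [0,0,0],
  ],
  gripper=[3,3,3,3,3,3,3,3,3,3,3,3],
)

```text
time_s: 5.95
tool_pos: [0.6418, -0.1728, 0.1875]
tool_rot: [179.8, -0.3, 13.0]
force: [1.4, -5.0, -1.2]
grip_width: 0.0398
grasp_force: 12.0
```

Run:
```python
import cv2
from cell import eyes
q=eyes.read_camera("scene");cv2.imwrite("pics/c4.png",cv2.resize(q["pixels"][90:320,80:310,::-1].copy(),(450,450)))
```

```text
(no output)
```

View pics/c4.png

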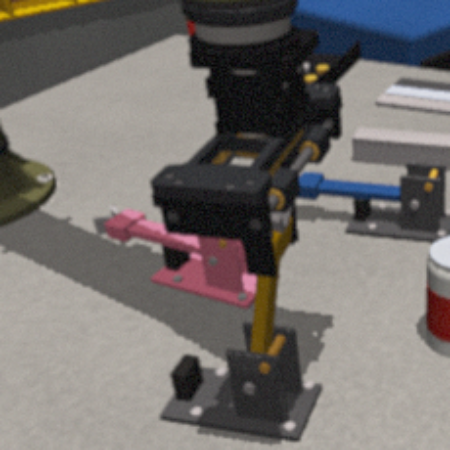

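The arm leans past upright, with the head near crop (280,235) right of the hinge at (265,360). A little further, then open and lift away.

drive_tool(
  angular=[
    [0,0,0],
    [0,0,0],
    [0,0,0],
    [0,0,0],
    [0,0,0],
    [0,0,0],
    [0,0,0],
    [0,0,0],
    [0,0,0],
    [0,0,0],
    [0,0,0],
    [0,0,0],
    [0,0,0],
    [0,0,0],
    [0,0,0],
    [0,0,0],
    [0,0,0],
    [0,0,0],
  ],
  delta_pos=[
    [0.5,0,0.1],
    [0.4,0,0.1],
    [0,0,0],
    [0,0,0],
    [0,0,0],
    [0,0,0],
    [0,0,0],
    [0,0,0],
    [0,0,0],
    [0,0,0],
    [0,0,-1],
    [0,0,-2],
    [0,0,-2],
    [0,0,-2],
    [0,0,-2],
    [0,0,-2],
    [0,0,-2],
    [0,0,0],
  ],
  gripper=[3,3,3,8.7,8.7,8.7,8.7,8.7,8.7,8.7,8.7,8.7,8.7,8.7,8.7,8.7,8.7,8.7],
)

```text
time_s: 7.8
tool_pos: [0.6489, -0.17, 0.3195]
tool_rot: [179.8, -0.3, 13.0]
force: [0.4, 0.3, 0.5]
grip_width: 0.087
grasp_force: 0.0
```

Run:
```python
import cv2
from h import *
from cell import eyes
q=eyes.read_camera("scene")
im=cv2.resize(q["pixels"][90:320,80:310,::-1].copy(),(450,450))
for th in(90,105):
    a=np.radians(th);r=-.145*np.cos(a)
    P=proj(q,[[.613+r*.974,-.176+r*.225,.047+.145*np.sin(a)]])[0]
    cv2.drawMarker(im,tuple(int(v) for v in (P-[80,90])*450/230),(255,0,255),0,14)
cv2.imwrite("pics/c5.png",im)
```

```text
(no output)
```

View pics/c5.png

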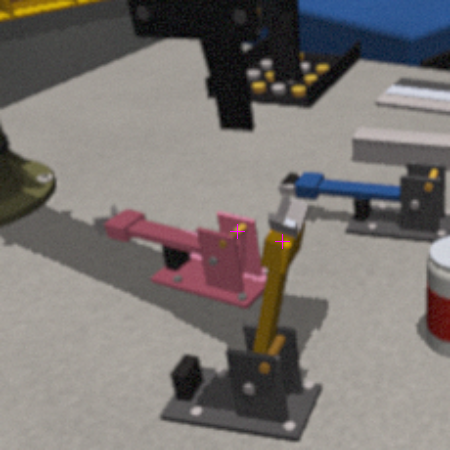

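The yellow head at crop (283,243) sits on the 105° marker, so the arm is against its stop. The gripper is clear above it and the blue rest is still folded. Handing in.

```bash
python3 -c "
from cell import env;print(env.sign_off())"
```

```text
the job is handed in; nothing more can be done
None
```

The yellow V-notch rest stands by itself against its stop (last picture, about 105°), released with the gripper clear, and the blue rest was left folded; the job is handed in, though the sign-off returned no verdict.

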